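# Rebuild the vegetable cutter's spindle stack

### The job

Put the vegetable cutter together: thread the three-armed ejector down the machine's spindle, then the studded grating disc on top of it, each turned until its slotted foot drops over the lugs below and it sits fully home and level. Ease the parts on without forcing them, let go of both, and leave the spare slicing disc and everything else on the table where it is.

Things in the scene. Friction and masses are not known exactly. Their poses are not given: they have to be found in the camera images.
- machine: Vegetable cutter base, fixed: round aluminium housing, 200 mm diameter, origin at the centre of its underside. Flat deck 110 mm above it, inside a thin rim (radius 95 to 99 mm, 8 mm above the deck). A grey control box juts out to 120 mm from the axis on its +x side. A vertical spindle post stands in the middle.
- seat (a point): Point on the post's axis at deck height; z up. Here lies the drive lug: a steel bar across the post's foot, 36 mm long, 12 wide, 8 high above the deck, stiff, at whatever angle the motor stopped (not reported, unrelated to the machine's yaw). The ejector is home with its legs on the deck, its origin here.
- post_tip (a point): Top centre of the steel spindle post: 22 mm diameter, 72 mm above the deck, its top 6 mm tapered.
- ejector: Lower part, metal, 0.32 kg: round hub, 46 mm outside diameter, 45 mm tall, 25 mm through bore, with three flat arms at its foot, 120 degrees apart (5 mm thick, 24 wide, to radius 78 mm, the first along its x), each with an upright vane, top at 21 mm, at radius 60 to 78 mm. Origin: centre of its underside, z up the bore. Lies hub up. Slot below: see ejector_top.
- ejector_top (a point): Centre of the ejector hub's top face, 45 mm above its underside. Two lugs stand 8 mm up from it, 12 mm wide, at radius 13 to 18.5 mm on its +x and -x sides: they carry the grating disc. Under the hub is a cross slot along its x and y, 18 mm wide, 10 deep: fits the drive lug every 90 degrees, about 8 degrees play each way; else it rides 8 mm high.
- grater: Upper part, steel, 0.42 kg: plate 160 mm diameter, 4 mm thick, studded with bumps to 8 mm, hub 46 mm outside diameter, 45 mm tall from the underside, 25 mm through bore, plain top. Origin: centre of its underside, z up. Same cross slot under the hub along its x and y. Lies hub up. Home when its underside is on the ejector hub's top; off its lugs it rides 8 mm high.
- slicer: Spare slicing disc, not to be used or moved: same size and hub as the grating disc, but smooth, with one straight blade; origin at the centre of its underside.
- bowl: Bystander: small steel bowl, 90 mm across, 40 mm high; origin under its centre.
- oil: Bystander: clear bottle, 52 mm diameter, 130 mm tall; origin under its centre.
- cup: Bystander: steel cup, 56 mm diameter, 70 mm tall; origin under its centre.
- jar: Bystander: glass jar, 68 mm diameter, 100 mm tall; origin under its centre.
- can: Bystander: food can, 72 mm diameter, 110 mm tall; origin under its centre.
There are look-alikes about, which are no part of the job. What is shaped like the ejector but yellow is not meant. Leave any purple look-alike of the grater alone.

How it is judged:
By the outcome, as a careful person would: the job done as asked, in the order asked, and still so for the second after the job is handed in, with the robot touching nothing.
It also fails if it takes over 72 s, if anything falls off the work surface, if the arm or the gripper's body presses on something with over 40 N, if the wrist force passes 120 N, or if a joint passes its speed limit or range.

### The arm

A 7-joint arm with a two-finger parallel gripper is mounted at the origin on the work surface. World frame = base frame: x ahead of the robot, y to its left, z up, the work surface at z = 0. Lengths are in m, angles in rad, forces in N, time in s.
With the tool pointing down it reaches from about 0.4 to 0.875 m from the base axis. Payload 19.3 kg.
Tool frame: the origin (TCP) lies at the very end of the fingers, on their centre line; the grasp point (between the pads) lies 19 mm behind it; z points along the fingers, y is the line along which they close (so a half turn about z gives the same grasp; the last joint's range is limited). The gripper opens to 85 mm and grips with 20 to 120 N. Pads are 22 mm wide; open, the fingers measure 114 mm over their backs; the gripper's body (76 mm by 85 mm) begins 54 mm behind the grasp point. The pads swing forward as they close: fully open they stand 13 mm farther back than shut.
Start: joints at [1.228, 0.521, -0.036, 1.599, 0.021, 1.021, -0.113], TCP at [0.168, -0.602, 0.231] pointing down, gripper open.
Joint ranges: [-2.91, 2.91], [-0.3, 2.13], [-1.5, 1.42], [0.17, 2.43], [-1.26, 4.41], [0.16, 1.93], [-2.52, 2.52]. Speed limits (rad/s): [1.89, 1.89, 2.39, 2.39, 3.01, 3.01, 3.01].

### API

Orientations are given as [roll, pitch, yaw] about the fixed x, y, z axes, in that order (R = Rz(yaw) Ry(pitch) Rx(roll)).
In Python, from workcell import monitor, optics, job_done gives the robot as it stands.
- The arm moves only by the shell command python3 -m handwheel 'ROWS' [FORCE]. ROWS is JSON, a list of rows, each an object of numbers: "dx", "dy", "dz": the shift along the tool's x, y, z in cm; "wx", "wy", "wz": the turn, a rotation vector about the tool's x, y, z in rad; "claw": the opening in per cent of the stroke, from 0 (shut) to 100 (fully open). A call has 1 to 8 rows; each row shifts and turns the commanded pose from where the row before left it, along the tool's axes as they then stand; what a row does not reach is not made up. A row lasts 1/8 s, in which the tool goes at most 62.5 mm and 10.7 degrees, less where a joint would pass 70% of its speed; a pose out of reach is approached as far as the arm can. A call with a gripper value outside its range is refused whole. The fingers move at their own pace and stop on an object; FORCE is the grip in N (left out, the last holds). Time passes only in rows, so rows that do not move let the fingers close. It gives the time, the measured TCP pose, the force, the opening and the grip force at its end, in the units of the state.
- monitor.observe(): the state, without advancing time (a new reading comes with each control period).
- optics.grab_frame(name): name is "scene" or "top" or "wrist"; returns a dict with "frame" (420x560x3 uint8, blue, green, red), "fovy" (degrees; the focal length in pixels is half the picture's height over the tangent of half this angle, whatever the lens; pixels are square), "cx", "cy" (the principal point, pixels), "R" (3x3) and "t" (3): a world point X has camera coordinates R X + t. Camera axes: x right, y down, z forward; pixel columns grow to the right and rows downward; lengths in m; the calibration is good to about 2 mm. The wrist camera is an equidistant fisheye: a pixel r from the principal point sees the ray r / f radians off the axis. A picture is of the moment at which its call begins. There is no depth.
- job_done(): hands the job in; it is judged then, once.
Trained networks look in the newest picture that a camera, given by its name, has taken for a name from the list of things; names that differ only in an ending like _2 or _b are one class to them, and where a whole thing is asked for, a point or a joint stands for the part that bears it (a point fixed in the world has none). Each returns a list of dicts, best first, with "p" (0 to 1); they miss things now and then, are a little off and sometimes report something else, mostly with a low value. They report only what shows in the picture. A call takes as long as a camera call. They do not tell look-alikes from the thing itself.
- optics.masks_of(name, camera): "region" (420x560 bool, what is visible of it) and "rect" ([left, top, width, height] in pixels, round what is visible of it).
The state is a dict: "clock": time; "qpos": joint angles; "qd": joint speeds; "joint_efforts": joint torques, N m; "position": TCP position; "tool_rot": TCP orientation; "force": force on the tool from outside, world axes, zero at the start; "moment": the same for the moment, N m; "grip_width": finger opening in m; "finger_force": force on a finger pad.
Only numpy, scipy, OpenCV 4.12 (cv2) and the standard library are available. Lean on these libraries where they do the work, as an engineer would, in place of code of your own. Each camera call takes 0.05 s, during which the arm holds its last target. There are 200 camera calls.

## Working session

There is one attempt and no reset: what is moved stays moved. The work goes in short steps, Python scripts to look and compute and a shell command to move; the robot and the scene stay as the last step left them, time stands still between calls to the robot, and variables do not carry over. Pictures are saved under pics/ and viewed, at most 12 in all, crops included, and the job is handed in when it is done.

```bash
mkdir -p pics
cat > h.py <<'E'
import numpy as np, cv2
from workcell import monitor, optics, job_done
def grab(n): return optics.grab_frame(n)
def foc(c): return c["frame"].shape[0]/2/np.tan(np.radians(c["fovy"])/2)
def proj(c,X):
    p=np.asarray(c["R"])@np.asarray(X,float)+np.asarray(c["t"]); f=foc(c)
    return np.array([c["cx"]+f*p[0]/p[2], c["cy"]+f*p[1]/p[2]])
def back(c,u,v,z,fish=False):
    f=foc(c); R=np.asarray(c["R"]); t=np.asarray(c["t"])
    a=np.array([(u-c["cx"])/f,(v-c["cy"])/f])
    if fish:
        th=np.linalg.norm(a); d=np.r_[a/max(th,1e-9)*np.sin(th),np.cos(th)]
    else: d=np.r_[a,1]
    d=R.T@d; o=-R.T@t
    return o+d*(z-o[2])/d[2]
E
python3 - <<'E'
from h import *
print(monitor.observe())
ims=[]
for n in ["top","scene","wrist"]:
    c=grab(n); print(n,c["fovy"],c["cx"],c["cy"],np.round(-np.asarray(c["R"]).T@c["t"],3))
    cv2.imwrite(f"pics/{n}0.png",c["frame"])
    if n=="top":
        cv2.imwrite("pics/top0b.png",cv2.resize(c["frame"],(800,600),interpolation=cv2.INTER_CUBIC))
    if n!="wrist":
        for o in ["machine","ejector","grater","slicer","bowl","oil","cup","jar","can"]:
            for d in optics.masks_of(o,n):
                ys,xs=np.nonzero(d["region"]); print(n,o,round(d["p"],2),d["rect"],np.round(back(c,xs.mean(),ys.mean(),0.0),3)[:2])
E
```

```text
{'clock': 0.0, 'qpos': array([ 1.22781036,  0.52203611, -0.03634195,  1.59998808,  0.02119932,
        1.02113377, -0.11280183]), 'qd': array([ 0.00076392, -0.00020538, -0.00084441, -0.00054598, -0.00175513,
       -0.00030117, -0.00036331]), 'joint_efforts': array([-1.39003250e-04, -9.27114558e+01,  1.98005028e+00, -3.69941819e+01,
        1.77337392e-02,  8.00992217e-03,  3.54656856e-05]), 'position': array([ 0.16826417, -0.60156734,  0.23071894]), 'tool_rot': array([-3.14041488e+00,  7.75263846e-05,  2.72786111e-01]), 'force': array([ 0.28594894,  0.06906468, -0.19242419]), 'moment': array([-0.00542465,  0.01753071,  0.01746832]), 'finger_force': 0.0, 'grip_width': 0.08522060893928227}
top 52.71761689551018 279.460035162729 207.23608702980144 [ 0.389 -0.034  1.323]
top machine 0.98 [231.6, 124.3, 73.0, 75.7] [0.642 0.01 ]
top ejector 0.69 [150.0, 188.0, 43.7, 45.9] [0.486 0.333]
top ejector 0.66 [174.2, 244.6, 47.8, 40.5] [0.31  0.218]
top grater 0.85 [360.2, 197.9, 53.7, 50.9] [ 0.455 -0.367]
top grater 0.7 [371.3, 270.6, 55.4, 55.8] [ 0.227 -0.401]
top slicer 0.74 [338.1, 114.6,
[... 645 characters left out ...]
6.2, 144.7, 34.6, 29.0] [0.304 0.221]
scene grater 0.78 [167.9, 276.4, 45.7, 46.9] [ 0.455 -0.369]
scene grater 0.67 [106.5, 246.5, 50.3, 45.1] [ 0.227 -0.402]
scene slicer 0.58 [250.1, 302.1, 51.8, 54.8] [ 0.723 -0.294]
scene bowl 0.69 [248.0, 188.4, 19.8, 25.3] [0.397 0.043]
scene bowl 0.45 [304.3, 146.7, 36.0, 28.7] [0.479 0.337]
scene oil 0.5 [310.2, 176.9, 12.8, 23.3] [0.544 0.216]
scene cup 0.88 [250.7, 252.7, 16.9, 27.7] [ 0.554 -0.158]
scene jar 0.61 [346.2, 196.8, 22.9, 30.1] [0.715 0.228]
scene jar 0.25 [275.4, 196.3, 66.8, 71.4] [0.615 0.038]
scene can 0.82 [309.3, 274.4, 29.8, 38.5] [ 0.781 -0.109]
wrist 65.70646984690485 281.1887055825769 210.1895057161612 [ 0.241 -0.581  0.374]
```

View pics/top0b.png

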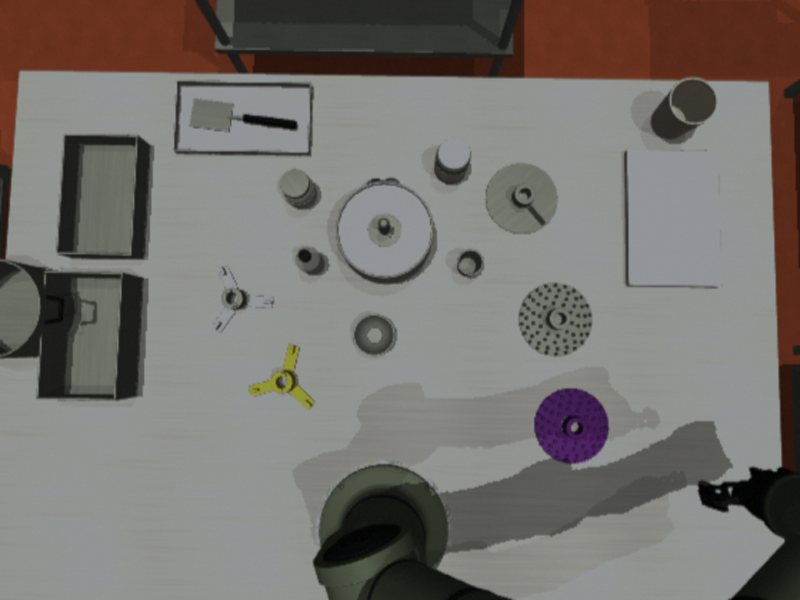

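View pics/scene0.png

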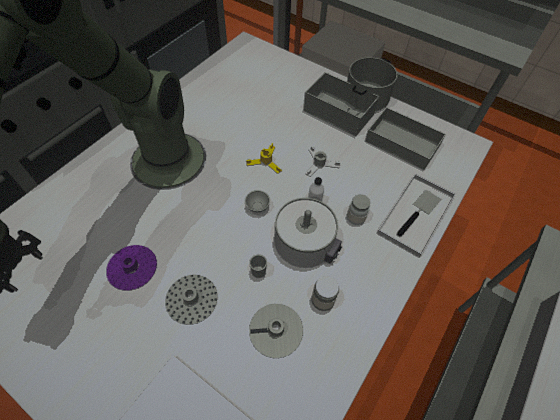

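Candidates in the 800x600 top view are two ejectors, grey (233,297) and yellow (285,381), and two grater-like discs, steel (556,319) and purple (572,426). The smooth disc with a blade at (521,198) is the slicer. The grey three-arm part and the steel studded disc fit the description. I'll confirm both in one enlarged crop while moving the wrist camera over the grater.

```bash
python3 - <<'E'
import cv2,numpy as np
f=cv2.imread("pics/top0.png")
g=lambda x,y,w,h:cv2.resize(f[y:y+h,x:x+w],(400,400),interpolation=cv2.INTER_CUBIC)
cv2.imwrite("pics/conf.png",np.hstack([g(140,180,100,100),g(345,190,80,80)]))
E
python3 -m handwheel '[{"dx":4.4,"dy":-2.5,"dz":-1.2},{"dx":4.4,"dy":-2.5,"dz":-1.2},{"dx":4.4,"dy":-2.5,"dz":-1.2},{"dx":4.4,"dy":-2.5,"dz":-1.2},{"dx":4.4,"dy":-2.5,"dz":-1.2},{"dx":4.4,"dy":-2.5,"dz":-1.2},{"dx":0}]'
python3 - <<'E'
from h import *
c=grab("wrist"); cv2.imwrite("pics/w_gr.png",c["frame"]); s=monitor.observe(); print(s["qpos"],s["clock"])
import pickle; pickle.dump(c,open("w_gr.pkl","wb"))
for d in optics.masks_of("grater","wrist"):
    m=d["region"]; ys,xs=np.nonzero(m); print(d["p"],d["rect"],c["frame"][m].mean(0),back(c,xs.mean(),ys.mean(),0.004,True))
E
```

```text
[ 1.22777776  0.52141111 -0.03631863  1.5995073   0.02123544  1.02109125
 -0.11279226] 1.1
0.97 [78.6, 30.2, 116.5, 125.5] [91.72692173 41.71042471 75.42444717] [ 0.22697723 -0.40541078  0.004     ]schema error: expected keys dx, dy, dz, wx, wy, wz, claw
```

View pics/conf.png

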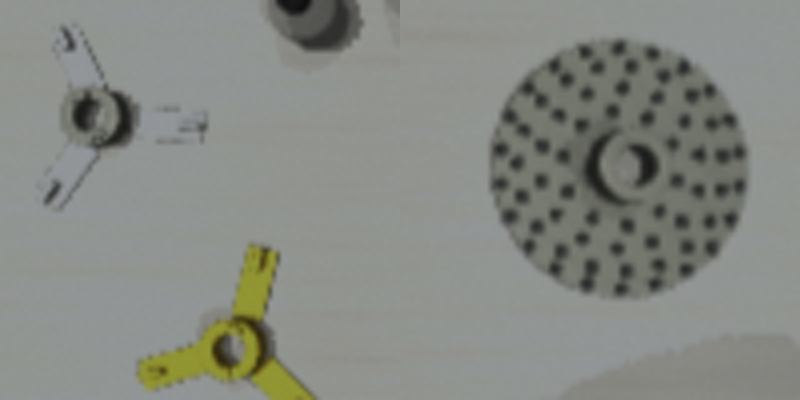

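View pics/w_gr.png

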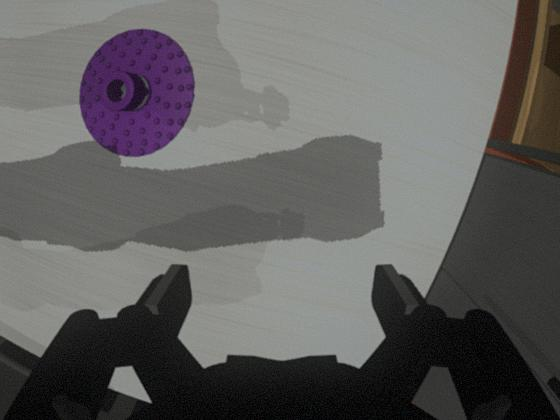

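The crop confirms the grey ejector (left, hub at 90,115) and the steel studded grater (hub at 625,165). The wrist view shows only the purple decoy, because the move was refused: every row needs all seven keys. I'll repeat it in full.

```bash
python3 -m handwheel '[{"dx":4.4,"dy":-2.5,"dz":-1.2,"wx":0,"wy":0,"wz":0,"claw":100},{"dx":4.4,"dy":-2.5,"dz":-1.2,"wx":0,"wy":0,"wz":0,"claw":100},{"dx":4.4,"dy":-2.5,"dz":-1.2,"wx":0,"wy":0,"wz":0,"claw":100},{"dx":4.4,"dy":-2.5,"dz":-1.2,"wx":0,"wy":0,"wz":0,"claw":100},{"dx":4.4,"dy":-2.5,"dz":-1.2,"wx":0,"wy":0,"wz":0,"claw":100},{"dx":4.4,"dy":-2.5,"dz":-1.2,"wx":0,"wy":0,"wz":0,"claw":100},{"dx":0,"dy":0,"dz":0,"wx":0,"wy":0,"wz":0,"claw":100}]'
python3 - <<'E'
from h import *
c=grab("wrist"); cv2.imwrite("pics/w_gr.png",c["frame"]); s=monitor.observe(); print(s["qpos"],s["clock"])
import pickle; pickle.dump(c,open("w_gr.pkl","wb"))
for d in optics.masks_of("grater","wrist"):
    m=d["region"]; ys,xs=np.nonzero(m); print(d["p"],d["rect"],c["frame"][m].mean(0),back(c,xs.mean(),ys.mean(),0.004,True))
E
```

```text
clock: 2.02
position: [0.3852, -0.3837, 0.3043]
tool_rot: [3.141, -0.002, 0.278]
force: [-0.3, 0.2, 0.8]
grip_width: 0.0855
finger_force: 0.0
[ 0.77682304  0.32072578 -0.12687967  1.7213316   0.04460176  1.10148059
 -0.65900773] 2.075
0.67 [209.2, 224.1, 105.9, 87.9] [72.4863023  36.14351915 59.74567262] [ 0.23318968 -0.39645549  0.004     ]
0.58 [224.8, 55.7, 113.8, 116.7] [102.49093214 110.01823323 107.04056162] [ 0.45482951 -0.36457308  0.004     ]
```

```bash
python3 -m handwheel '[{"dx":3.8,"dy":-4.4,"dz":0,"wx":0,"wy":0,"wz":0,"claw":100},{"dx":3.8,"dy":-4.4,"dz":1,"wx":0,"wy":0,"wz":0,"claw":100},{"dx":3.8,"dy":-4.4,"dz":1,"wx":0,"wy":0,"wz":0,"claw":100},{"dx":3.8,"dy":-4.4,"dz":1.5,"wx":0,"wy":0,"wz":0,"claw":100},{"dx":3.8,"dy":-4.4,"dz":1.5,"wx":0,"wy":0,"wz":0,"claw":100},{"dx":3.8,"dy":-4.4,"dz":1.5,"wx":0,"wy":0,"wz":0,"claw":100},{"dx":3.8,"dy":-4.4,"dz":1.5,"wx":0,"wy":0,"wz":0,"claw":100},{"dx":0,"dy":0,"dz":0,"wx":0,"wy":0,"wz":0,"claw":100}]'
cat > hub.py <<'E'
from h import *
import sys,pickle
n,out=sys.argv[1:3]; c=grab("wrist"); pickle.dump(c,open(out+".pkl","wb")); f=c["frame"]
s=monitor.observe(); print(np.round(s["position"],4),np.round(s["tool_rot"],4),np.round(s["qpos"],2),s["clock"])
for d in optics.masks_of(n,"wrist"):
    m=d["region"]; ys,xs=np.nonzero(m); print(round(d["p"],2),d["rect"],f[m].mean(0).round(),xs.mean().round(1),ys.mean().round(1),back(c,xs.mean(),ys.mean(),0.004,True).round(4))
cv2.imwrite(f"pics/{out}.png",cv2.resize(f[0:270,80:440],(800,600),interpolation=cv2.INTER_CUBIC))
E
python3 hub.py machine w_m
```

```text
clock: 3.12
position: [0.5558, -0.0149, 0.2217]
tool_rot: [-3.14, 0.001, 0.277]
force: [0.5, -0.6, -0.1]
grip_width: 0.0852
finger_force: 0.0
[ 0.5554 -0.0175  0.2222] [-3.1409e+00  1.6000e-03  2.7420e-01] [ 0.14  0.43 -0.29  1.78  0.15  0.95 -1.51] 3.175
0.24 [406.0, 0.0, 105.2, 57.8] [86. 91. 90.] 453.4 23.8 [ 0.8037 -0.1577  0.004 ]
```

View pics/w_m.png

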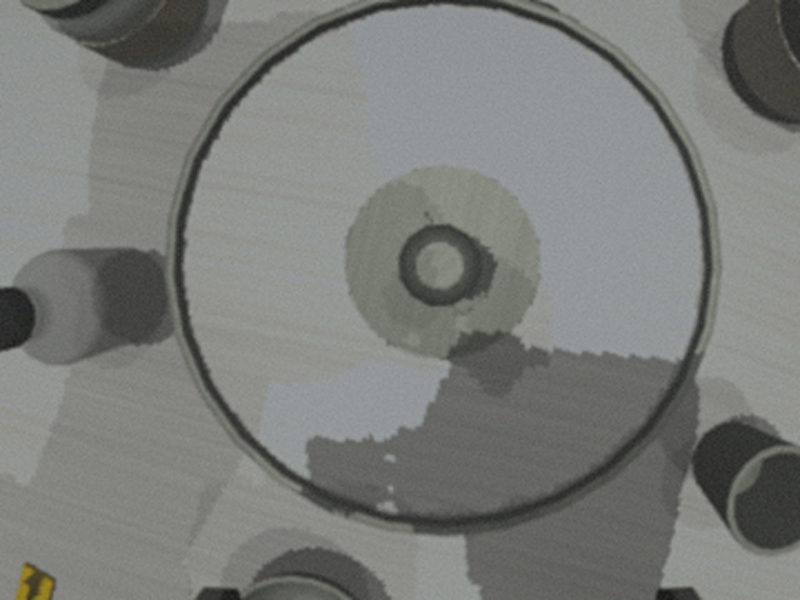

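The post tip is at (441,265) in this enlarged view and is concentric with the rim. The drive lug is only faintly hinted at, around (428,213) and (463,310), so I'll raise the contrast there.

Run:
```python
import pickle; from h import *
c=pickle.load(open("w_m.pkl","rb")); f=c["frame"]
u,v=80+441/2.222,265/2.222
print(u,v, back(c,u,v,.182,True), back(c,80+443/2.222,264/2.222,.118,True))
g=f[int(v)-45:int(v)+45,int(u)-60:int(u)+60]
g=cv2.fastNlMeansDenoisingColored(g,None,2,2,5,11)
L=cv2.cvtColor(g,cv2.COLOR_BGR2LAB); L[...,0]=cv2.createCLAHE(6,(3,3)).apply(L[...,0])
cv2.imwrite("pics/lug.png",cv2.resize(cv2.cvtColor(L,cv2.COLOR_LAB2BGR),(800,600),interpolation=cv2.INTER_CUBIC))
```

```text
278.4698469846985 119.26192619261926 [0.62466621 0.00732671 0.182     ] [0.62393418 0.00714376 0.118     ]
```

View pics/lug.png

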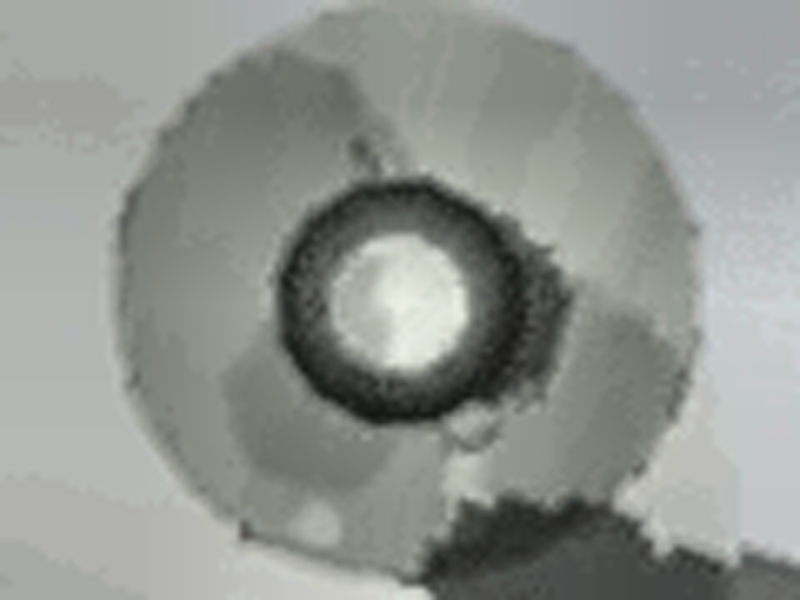

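```bash
python3 -m handwheel '[{"dx":-0.7,"dy":-5.1,"dz":0,"wx":0,"wy":0,"wz":0,"claw":100},{"dx":-0.7,"dy":-5.1,"dz":0,"wx":0,"wy":0,"wz":0,"claw":100},{"dx":-0.7,"dy":-5.1,"dz":0,"wx":0,"wy":0,"wz":0,"claw":100},{"dx":-0.7,"dy":-5.1,"dz":0,"wx":0,"wy":0,"wz":0,"claw":100},{"dx":-0.7,"dy":-5.1,"dz":3.3,"wx":0,"wy":0,"wz":0,"claw":100},{"dx":-0.7,"dy":-5.1,"dz":3.3,"wx":0,"wy":0,"wz":0,"claw":100},{"dx":-0.7,"dy":-5.1,"dz":3.3,"wx":0,"wy":0,"wz":0,"claw":100},{"dx":0,"dy":0,"dz":0,"wx":0,"wy":0,"wz":0,"claw":100}]'
python3 hub.py ejector w_e
```

```text
clock: 4.22
position: [0.4102, 0.3138, 0.1225]
tool_rot: [3.141, 0.003, 0.276]
force: [0.6, -1.5, 0.4]
grip_width: 0.0855
finger_force: 0.0
[0.4118 0.312  0.1235] [3.1407e+00 1.5000e-03 2.7330e-01] [-0.5   0.52 -0.35  1.96  0.27  0.7  -2.31] 4.275
0.87 [261.3, 252.4, 135.1, 111.9] [20. 82. 97.] 336.4 324.1 [0.3063 0.2281 0.004 ]
0.71 [207.6, 12.4, 173.7, 172.1] [125. 128. 125.] 286.0 111.8 [0.4848 0.332  0.004 ]
```

View pics/w_e.png

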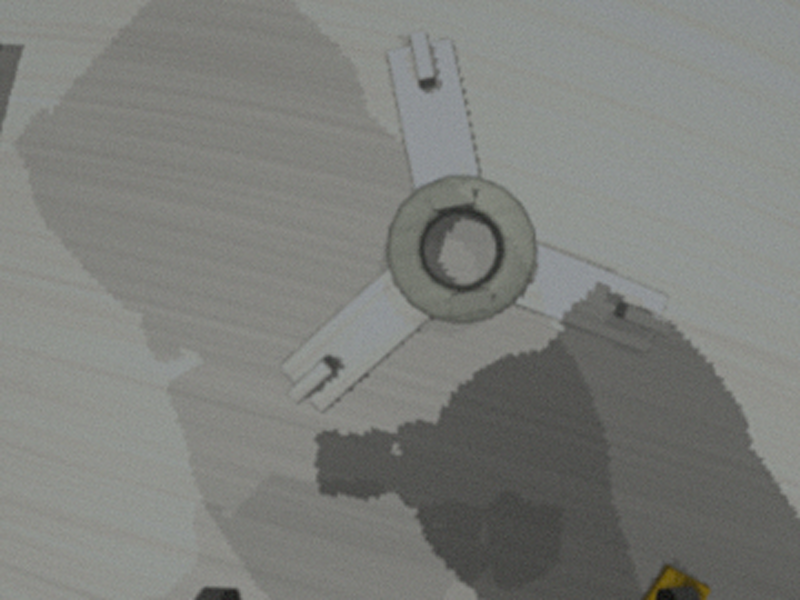

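The ejector hub's outer circle is centred at (462,249) in the view. Arm 1 points up at about (434,40), giving a part yaw of about 0.41 rad.

Run:
```python
import pickle; from h import *
c=pickle.load(open("w_e.pkl","rb")); 
p=back(c,80+462/2.222,249/2.222,.045,True); print(p)
for q in [(434,40),(658,305),(290,380)]:
    w=back(c,80+q[0]/2.222,q[1]/2.222,.012,True)-p; print(np.degrees(np.arctan2(w[1],w[0])),np.hypot(*w[:2]))
from scipy.spatial.transform import Rotation as Ro
s=monitor.observe(); R=Ro.from_euler("xyz",s["tool_rot"]).as_matrix()
print(R.T@(np.r_[p[:2],.13]-s["position"])*100)
```

```text
[0.4846948  0.33121982 0.045     ]
22.624101522712284 0.07597460715562752
-88.29577981783757 0.07315089149916469
142.64183707121262 0.07625698039450657
[ 7.46649116e+00 -7.30274233e-03 -5.77631196e-01]
```

```bash
python3 -m handwheel '[{"dx":6,"dy":0,"dz":-0.6,"wx":0,"wy":0,"wz":-0.169,"claw":100},{"dx":1.43,"dy":0.24,"dz":0,"wx":0,"wy":0,"wz":-0.169,"claw":100},{"dx":0,"dy":0,"dz":0,"wx":0,"wy":0,"wz":-0.169,"claw":100},{"dx":0,"dy":0,"dz":0,"wx":0,"wy":0,"wz":-0.169,"claw":100},{"dx":0,"dy":0,"dz":0,"wx":0,"wy":0,"wz":-0.169,"claw":100},{"dx":0,"dy":0,"dz":0,"wx":0,"wy":0,"wz":-0.169,"claw":100},{"dx":0,"dy":0,"dz":0,"wx":0,"wy":0,"wz":-0.169,"claw":100},{"dx":0,"dy":0,"dz":0,"wx":0,"wy":0,"wz":0,"claw":100}]'
cat > circ.py <<'E'
# hub circle near the predicted pixel of world point given: x y z radius
from h import *
import sys,pickle
from scipy.optimize import minimize
X=np.array(list(map(float,sys.argv[1:4]))); r=float(sys.argv[4])
c=grab("wrist"); s=monitor.observe(); pickle.dump(c,open(sys.argv[5]+".pkl","wb"))
print(np.round(s["position"],4),np.round(s["tool_rot"],4),np.round(s["qpos"],2),s["clock"])
def fp(X):
    p=np.asarray(c["R"])@X.T+np.asarray(c["t"])[:,None]; th=np.arctan2(np.hypot(p[0],p[1]),p[2]); k=foc(c)*th/np.hypot(p[0],p[1])
    return np.c_[c["cx"]+k*p[0],c["cy"]+k*p[1]]
g=cv2.GaussianBlur(cv2.cvtColor(c["frame"],cv2.COLOR_BGR2GRAY).astype(np.float32),(0,0),1)
a=np.linspace(0,2*np.pi,180)
def prof(xy,rr):
    q=fp(np.c_[xy[0]+rr*np.cos(a),xy[1]+rr*np.sin(a),0*a+X[2]]).astype(np.float32)
    return cv2.remap(g,q[:,0],q[:,1],cv2.INTER_LINEAR).ravel()
def cost(xy): return -np.mean(np.abs(prof(xy,r+.0012)-prof(xy,r-.0012)))
best=min(((cost((X[0]+i,X[1]+j)),i,j) for i in np.arange(-.01,.0101,.001) for j in np.arange(-.01,.0101,.001)))
m=minimize(cost,X[:2]+best[1:],method="Nelder-Mead",options=dict(initial_simplex=X[:2]+np.array(best[1:])+np.array([[0,0],[.001,0],[0,.001]])))
print("circle",m.x.round(4),-m.fun,"px",fp(np.r_[m.x,X[2]][None]).round(1))
from scipy.spatial.transform import Rotation as Ro
R=Ro.from_euler("xyz",s["tool_rot"]).as_matrix(); print("tool-frame offset cm",(R.T@(np.r_[m.x,X[2]]-s["position"])*100).round(2))
E
python3 circ.py .4847 .3312 .045 .023 w_e2
```

```text
clock: 5.32
position: [0.4855, 0.3303, 0.1309]
tool_rot: [3.141, 0.0, 1.451]
force: [0.9, -0.5, -0.1]
grip_width: 0.0854
finger_force: 0.0
[0.4852 0.3307 0.1308] [3.1406e+00 2.0000e-04 1.4489e+00] [-0.26  0.66 -0.64  1.77  0.49  0.88 -1.24] 5.375
circle [0.4849 0.3378] 22.8129825592041 px [[278.3 208.5]]
tool-frame offset cm [ 0.7  -0.12  8.58]
```

```bash
sed -i 's/^c=grab.*$/import os\nO=sys.argv[5]+".pkl"; c=pickle.load(open(O,"rb")) if os.path.exists(O) else grab("wrist"); s=monitor.observe(); pickle.dump(c,open(O,"wb"))/' circ.py
cat >> circ.py <<'E'
im=c["frame"].copy(); u,v=fp(np.r_[m.x,X[2]][None])[0]; x0,y0=int(u)-60,max(int(v)-60,0)
im=cv2.resize(im[y0:y0+120,x0:x0+120],(400,400),interpolation=cv2.INTER_CUBIC)
for xy,col in ((m.x,(0,0,255)),):
    q=(fp(np.c_[xy[0]+r*np.cos(a),xy[1]+r*np.sin(a),0*a+X[2]])-[x0,y0])*400/120
    for p in q[::6]: cv2.circle(im,(int(p[0]),int(p[1])),1,col,-1)
cv2.imwrite("pics/c_"+sys.argv[5]+".png",im)
E
python3 circ.py .4847 .3312 .045 .023 w_e; python3 circ.py .4847 .3312 .045 .023 w_e2;python3 circ.py .6245 .0072 .182 .0085 w_m
python3 -c "
import cv2,numpy as np
cv2.imwrite('pics/cc.png',np.hstack([cv2.imread('pics/c_w_e.png'),cv2.imread('pics/c_w_e2.png')]))"
```

```text
[0.4852 0.3307 0.1308] [3.1406e+00 2.0000e-04 1.4489e+00] [-0.26  0.66 -0.64  1.77  0.49  0.88 -1.24] 5.375
circle [0.4848 0.3316] 28.537656784057617 px [[287.5 111.7]]
tool-frame offset cm [ 0.08 -0.06  8.58]
[0.4852 0.3307 0.1308] [3.1406e+00 2.0000e-04 1.4489e+00] [-0.26  0.66 -0.64  1.77  0.49  0.88 -1.24] 5.375
circle [0.4849 0.3378] 22.8129825592041 px [[278.3 208.5]]
tool-frame offset cm [ 0.7  -0.12  8.58]
[0.4852 0.3307 0.1308] [3.1406e+00 2.0000e-04 1.4489e+00] [-0.26  0.66 -0.64  1.77  0.49  0.88 -1.24] 5.375
circle [0.6267 0.0096] 40.50267028808594 px [[275.5 114.7]]
tool-frame offset cm [-30.16  17.95  -5.1 ]
```

View pics/cc.png

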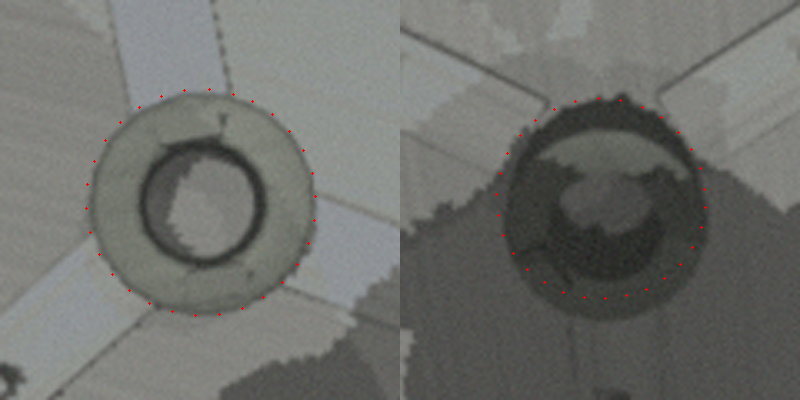

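Run:
```python
import pickle; from h import *
c=pickle.load(open("w_e2.pkl","rb")); p=back(c,279.2,215.2,.045,True); print(p, np.asarray(c["R"]).round(3), -np.asarray(c["R"]).T@c["t"])
from scipy.spatial.transform import Rotation as Ro
s=monitor.observe(); R=Ro.from_euler("xyz",s["tool_rot"]).as_matrix()
print((R.T@(p-s["position"])*100).round(2))
```

```text
[0.48494231 0.33258336 0.045     ] [[ 0.993 -0.119  0.001]
 [-0.114 -0.95   0.291]
 [-0.034 -0.289 -0.957]] [0.49493817 0.40510278 0.27333957]
[ 0.18 -0.05  8.58]
```

```bash
python3 -m handwheel '[{"dx":0.13,"dy":-0.05,"dz":4,"wx":0,"wy":0,"wz":0,"claw":100},{"dx":0,"dy":0,"dz":4,"wx":0,"wy":0,"wz":0,"claw":100},{"dx":0,"dy":0,"dz":2.5,"wx":0,"wy":0,"wz":0,"claw":100},{"dx":0,"dy":0,"dz":1.2,"wx":0,"wy":0,"wz":0,"claw":100},{"dx":0,"dy":0,"dz":0,"wx":0,"wy":0,"wz":0,"claw":0},{"dx":0,"dy":0,"dz":0,"wx":0,"wy":0,"wz":0,"claw":0},{"dx":0,"dy":0,"dz":0,"wx":0,"wy":0,"wz":0,"claw":0},{"dx":0,"dy":0,"dz":0,"wx":0,"wy":0,"wz":0,"claw":0}]' 60
```

```text
clock: 6.38
position: [0.4842, 0.3343, 0.0148]
tool_rot: [3.14, -0.001, 1.455]
force: [-1.4, -1.9, 9.1]
grip_width: 0.0438
finger_force: 61.0
```

```bash
python3 -m handwheel '[{"dx":0,"dy":0,"dz":-2,"wx":0,"wy":0,"wz":0,"claw":0},{"dx":0,"dy":0,"dz":-4.8,"wx":0,"wy":0,"wz":0,"claw":0},{"dx":0,"dy":0,"dz":-4.8,"wx":0,"wy":0,"wz":0,"claw":0},{"dx":0,"dy":0,"dz":-4.8,"wx":0,"wy":0,"wz":0,"claw":0},{"dx":0,"dy":0,"dz":-4.6,"wx":0,"wy":0,"wz":0,"claw":0}]'
python3 -m handwheel '[{"dx":-4.8,"dy":2.3,"dz":0,"wx":0,"wy":0,"wz":0,"claw":0},{"dx":-4.8,"dy":2.3,"dz":0,"wx":0,"wy":0,"wz":0,"claw":0},{"dx":-4.8,"dy":2.3,"dz":0,"wx":0,"wy":0,"wz":0,"claw":0},{"dx":-4.8,"dy":2.3,"dz":0,"wx":0,"wy":0,"wz":0,"claw":0},{"dx":-4.8,"dy":2.3,"dz":0,"wx":0,"wy":0,"wz":0,"claw":0},{"dx":-4.8,"dy":2.3,"dz":0,"wx":0,"wy":0,"wz":0,"claw":0},{"dx":-4.8,"dy":2.3,"dz":0,"wx":0,"wy":0,"wz":0,"claw":0},{"dx":-4.8,"dy":2.3,"dz":0,"wx":0,"wy":0,"wz":0,"claw":0}]'
python3 -m handwheel '[{"dx":0,"dy":0,"dz":0,"wx":0,"wy":0,"wz":0,"claw":0},{"dx":0,"dy":0,"dz":0,"wx":0,"wy":0,"wz":0,"claw":0}]'
python3 hub.py ejector w_m2
python3 - <<'E'
from h import *
import pickle
c=pickle.load(open("w_m2.pkl","rb"));f=c["frame"]
p=np.asarray(c["R"])@[.6245,.0072,.182]+c["t"];th=np.arctan2(np.hypot(*p[:2]),p[2]);u,v=np.array([c["cx"],c["cy"]])+foc(c)*th*p[:2]/np.hypot(*p[:2]);print(u,v)
g=f[max(0,int(v)-60):int(v)+60,int(u)-60:int(u)+60]; g=cv2.resize(g,None,fx=3.333,fy=3.333,interpolation=cv2.INTER_CUBIC)
b=cv2.resize(f,(400,300))
o=np.zeros((400,800,3),np.uint8); o[:g.shape[0],:g.shape[1]]=g[:400,:400]; o[:300,400:]=b; cv2.imwrite("pics/m2.png",o)
E
```

```text
clock: 7.0
position: [0.483, 0.3339, 0.2265]
tool_rot: [3.141, -0.001, 1.456]
force: [1.7, 0.2, -3.9]
grip_width: 0.044
finger_force: 62.8
clock: 8.0
position: [0.6222, -0.0702, 0.225]
tool_rot: [3.141, -0.0, 1.456]
force: [1.0, 0.6, -3.5]
grip_width: 0.0437
finger_force: 62.9
clock: 8.25
position: [0.6218, -0.0682, 0.2243]
tool_rot: [3.141, -0.001, 1.456]
force: [-0.7, 0.8, -3.1]
grip_width: 0.0443
finger_force: 62.9
[ 0.6219 -0.0676  0.2243] [ 3.1411e+00 -6.0000e-04  1.4568e+00] [ 0.44  0.6  -0.64  1.58  0.39  1.09 -0.42] 8.3
0.82 [0.0, 0.0, 75.9, 60.9] [ 26. 105. 115.] 30.4 18.3 [0.3054 0.2126 0.004 ]
0.68 [134.0, 169.3, 289.8, 192.3] [86. 90. 89.] 280.5 259.2 [ 0.6105 -0.1652  0.004 ]
269.42628477691005 114.69695496484199
```

View pics/m2.png

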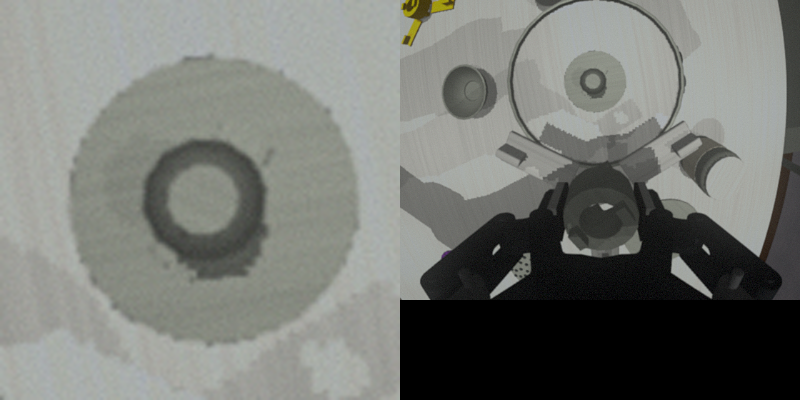

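The post tip is at about (204,199) in the left crop, which agrees with the first measurement to 1 px. The lug marks at (268,157) and (165,262) put the drive bar at about 39° world. The ejector is at about 23°, so I turn it +15° on the way.

```bash
python3 -m handwheel '[{"dx":3.85,"dy":-0.32,"dz":0,"wx":0,"wy":0,"wz":0,"claw":0},{"dx":3.85,"dy":-0.31,"dz":0,"wx":0,"wy":0,"wz":0,"claw":0},{"dx":0,"dy":0,"dz":1,"wx":0,"wy":0,"wz":-0.135,"claw":0},{"dx":0,"dy":0,"dz":1,"wx":0,"wy":0,"wz":-0.135,"claw":0},{"dx":0,"dy":0,"dz":0,"wx":0,"wy":0,"wz":0,"claw":0},{"dx":0,"dy":0,"dz":0,"wx":0,"wy":0,"wz":0,"claw":0}]'
python3 - <<'E'
from h import *
c=grab("scene");o=proj(c,[.6247,.0075,.19]).astype(int);cv2.imwrite("pics/s1.png",cv2.resize(c["frame"][o[1]-50:o[1]+50,o[0]-65:o[0]+65],(780,600),interpolation=cv2.INTER_CUBIC))
s=monitor.observe();print(s["position"],s["tool_rot"])
E
```

```text
clock: 9.1
position: [0.6247, 0.0091, 0.2039]
tool_rot: [3.141, -0.0, 1.723]
force: [0.2, 0.2, -3.4]
grip_width: 0.0441
finger_force: 62.9
[0.62483324 0.00895266 0.20400671] [3.14090015e+00 1.16610374e-04 1.72342200e+00]
```

```bash
python3 -m handwheel '[{"dx":0,"dy":0,"dz":0.4,"wx":0,"wy":0,"wz":0,"claw":0},{"dx":0,"dy":0,"dz":0.3,"wx":0,"wy":0,"wz":0,"claw":0},{"dx":0,"dy":0,"dz":0.3,"wx":0,"wy":0,"wz":0,"claw":0}]'
python3 -m handwheel '[{"dx":0,"dy":0,"dz":0.3,"wx":0,"wy":0,"wz":0,"claw":0},{"dx":0,"dy":0,"dz":0.2,"wx":0,"wy":0,"wz":0,"claw":0}]'
```

```text
clock: 9.52
position: [0.6247, 0.0086, 0.1931]
tool_rot: [-3.141, 0.0, 1.725]
force: [-0.3, -0.1, -4.2]
grip_width: 0.0436
finger_force: 62.9
clock: 9.78
position: [0.6247, 0.0086, 0.1881]
tool_rot: [-3.141, -0.0, 1.726]
force: [1.1, 0.6, -5.0]
grip_width: 0.0438
finger_force: 62.9
```

```bash
python3 -m handwheel '[{"dx":0,"dy":0,"dz":0.7,"wx":0,"wy":0,"wz":0,"claw":0},{"dx":0,"dy":0,"dz":0.7,"wx":0,"wy":0,"wz":0,"claw":0},{"dx":0,"dy":0,"dz":0.6,"wx":0,"wy":0,"wz":0,"claw":0}]'
python3 -m handwheel '[{"dx":0,"dy":0,"dz":0.8,"wx":0,"wy":0,"wz":0,"claw":0},{"dx":0,"dy":0,"dz":0.8,"wx":0,"wy":0,"wz":0,"claw":0},{"dx":0,"dy":0,"dz":0.8,"wx":0,"wy":0,"wz":0,"claw":0}]'
python3 -m handwheel '[{"dx":0,"dy":0,"dz":0.4,"wx":0,"wy":0,"wz":0,"claw":0},{"dx":0,"dy":0,"dz":0.4,"wx":0,"wy":0,"wz":0,"claw":0}]'
```

```text
clock: 10.15
position: [0.6246, 0.0091, 0.1678]
tool_rot: [-3.141, -0.001, 1.726]
force: [-2.8, 4.0, -1.4]
grip_width: 0.0438
finger_force: 63.2
clock: 10.52
position: [0.6246, 0.0092, 0.1438]
tool_rot: [-3.142, -0.001, 1.726]
force: [-1.8, 5.3, -0.5]
grip_width: 0.0436
finger_force: 63.4
clock: 10.78
position: [0.6246, 0.0092, 0.1359]
tool_rot: [-3.142, -0.001, 1.726]
force: [-2.8, 4.8, -0.7]
grip_width: 0.0439
finger_force: 63.3
```

```bash
python3 -m handwheel '[{"dx":0.05,"dy":-0.02,"dz":0.2,"wx":0,"wy":0,"wz":0,"claw":0},{"dx":0,"dy":0,"dz":0.2,"wx":0,"wy":0,"wz":0,"claw":0}]'
python3 -m handwheel '[{"dx":0,"dy":0,"dz":0.2,"wx":0,"wy":0,"wz":0,"claw":0}]'
```

```text
clock: 11.02
position: [0.6245, 0.0092, 0.1322]
tool_rot: [3.142, 0.0, 1.726]
force: [-4.9, 2.7, 10.3]
grip_width: 0.0439
finger_force: 64.4
clock: 11.15
position: [0.6247, 0.0093, 0.1313]
tool_rot: [3.141, 0.0, 1.726]
force: [-11.5, 0.5, 29.9]
grip_width: 0.0435
finger_force: 66.4
```

```bash
python3 -m handwheel '[{"dx":0,"dy":0,"dz":-0.1,"wx":0,"wy":0,"wz":-0.09,"claw":0},{"dx":0,"dy":0,"dz":0,"wx":0,"wy":0,"wz":-0.09,"claw":0}]'
python3 -m handwheel '[{"dx":0,"dy":0,"dz":0,"wx":0,"wy":0,"wz":-0.09,"claw":0},{"dx":0,"dy":0,"dz":0,"wx":0,"wy":0,"wz":-0.09,"claw":0}]'
python3 -m handwheel '[{"dx":0,"dy":0,"dz":0,"wx":0,"wy":0,"wz":-0.09,"claw":0},{"dx":0,"dy":0,"dz":0,"wx":0,"wy":0,"wz":-0.09,"claw":0}]'
```

```text
clock: 11.4
position: [0.6242, 0.0095, 0.1313]
tool_rot: [-3.141, -0.0, 1.909]
force: [-4.0, 5.2, -3.8]
grip_width: 0.0439
finger_force: 63.2
clock: 11.65
position: [0.6237, 0.0096, 0.1309]
tool_rot: [-3.141, -0.001, 2.089]
force: [-6.5, 7.0, -2.7]
grip_width: 0.0439
finger_force: 63.2
clock: 11.9
position: [0.6232, 0.01, 0.1309]
tool_rot: [-3.14, -0.002, 2.269]
force: [-16.3, 9.8, 8.0]
grip_width: 0.0439
finger_force: 64.3
```

```bash
python3 -m handwheel '[{"dx":0,"dy":0,"dz":-0.1,"wx":0,"wy":0,"wz":0.135,"claw":0},{"dx":0,"dy":0,"dz":0,"wx":0,"wy":0,"wz":0.135,"claw":0},{"dx":0.05,"dy":-0.02,"dz":0.15,"wx":0,"wy":0,"wz":0,"claw":0}]'
python3 -m handwheel '[{"dx":0,"dy":0,"dz":0.2,"wx":0,"wy":0,"wz":0,"claw":0}]'
```

```text
clock: 12.28
position: [0.6238, 0.0092, 0.1307]
tool_rot: [-3.141, 0.001, 1.995]
force: [-3.2, 0.1, -2.8]
grip_width: 0.0435
finger_force: 63.2
clock: 12.4
position: [0.6239, 0.0093, 0.1286]
tool_rot: [-3.141, 0.0, 1.998]
force: [-3.8, 1.6, -0.5]
grip_width: 0.044
finger_force: 63.2
```

Dropping in (bottom at about 0.114). I continue to the deck, where the TCP should read about 0.125.

```bash
python3 -m handwheel '[{"dx":0,"dy":0,"dz":0.2,"wx":0,"wy":0,"wz":0,"claw":0}]'
python3 -m handwheel '[{"dx":0,"dy":0,"dz":0.15,"wx":0,"wy":0,"wz":0,"claw":0}]'
python3 -m handwheel '[{"dx":0,"dy":0,"dz":0.05,"wx":0,"wy":0,"wz":0,"claw":0},{"dx":0,"dy":0,"dz":0,"wx":0,"wy":0,"wz":0,"claw":0}]'
```

```text
clock: 12.52
position: [0.6239, 0.0093, 0.1266]
tool_rot: [-3.141, -0.0, 1.997]
force: [-5.1, 1.7, -1.5]
grip_width: 0.0438
finger_force: 63.2
clock: 12.65
position: [0.6239, 0.0094, 0.1251]
tool_rot: [-3.141, -0.0, 1.996]
force: [-5.5, 1.1, -0.2]
grip_width: 0.0439
finger_force: 63.2
clock: 12.9
position: [0.6239, 0.0094, 0.1249]
tool_rot: [-3.141, 0.0, 1.996]
force: [-6.9, 1.0, 3.1]
grip_width: 0.0437
finger_force: 63.6
```

```bash
python3 -m handwheel '[{"dx":0,"dy":0,"dz":0,"wx":0,"wy":0,"wz":0,"claw":70},{"dx":0,"dy":0,"dz":0,"wx":0,"wy":0,"wz":0,"claw":70},{"dx":0,"dy":0,"dz":0,"wx":0,"wy":0,"wz":0,"claw":70},{"dx":0,"dy":0,"dz":-2,"wx":0,"wy":0,"wz":0,"claw":70},{"dx":0,"dy":0,"dz":-4,"wx":0,"wy":0,"wz":0,"claw":70},{"dx":0,"dy":0,"dz":-5,"wx":0,"wy":0,"wz":0,"claw":100},{"dx":0,"dy":0,"dz":-2,"wx":0,"wy":0,"wz":0,"claw":100}]'
python3 hub.py ejector w_s
python3 - <<'E'
from h import *
import pickle
c=pickle.load(open("w_s.pkl","rb"));f=c["frame"]
cv2.imwrite("pics/seat.png",cv2.resize(f[60:360,80:480],(800,600),interpolation=cv2.INTER_CUBIC))
E
python3 -m handwheel '[{"dx":-3.86,"dy":-4.41,"dz":0,"wx":0,"wy":0,"wz":0,"claw":100},{"dx":-3.86,"dy":-4.41,"dz":0,"wx":0,"wy":0,"wz":0,"claw":100},{"dx":-3.86,"dy":-4.41,"dz":0,"wx":0,"wy":0,"wz":0,"claw":100},{"dx":-3.86,"dy":-4.41,"dz":0,"wx":0,"wy":0,"wz":0,"claw":100},{"dx":-3.86,"dy":-4.41,"dz":0,"wx":0,"wy":0,"wz":0,"claw":100},{"dx":-3.86,"dy":-4.41,"dz":0,"wx":0,"wy":0,"wz":0,"claw":100},{"dx":-3.86,"dy":-4.41,"dz":0,"wx":0,"wy":0,"wz":0,"claw":100}]'
python3 -m handwheel '[{"dx":0,"dy":0,"dz":2,"wx":0,"wy":0,"wz":0.166,"claw":100},{"dx":0,"dy":0,"dz":2,"wx":0,"wy":0,"wz":0.166,"claw":100},{"dx":0,"dy":0,"dz":2,"wx":0,"wy":0,"wz":0.166,"claw":100},{"dx":0,"dy":0,"dz":2,"wx":0,"wy":0,"wz":0.166,"claw":100},{"dx":0,"dy":0,"dz":2,"wx":0,"wy":0,"wz":0.166,"claw":100},{"dx":0,"dy":0,"dz":2,"wx":0,"wy":0,"wz":0.166,"claw":100},{"dx":0,"dy":0,"dz":0,"wx":0,"wy":0,"wz":0,"claw":100}]'
python3 hub.py grater w_g2;python3 - <<'E'
from h import *
import pickle
c=pickle.load(open("w_g2.pkl","rb"));f=c["frame"]
a=cv2.resize(cv2.imread("pics/seat.png"),(400,300)); b=cv2.resize(f[60:360,80:480],(800,600),interpolation=cv2.INTER_CUBIC); b[:300,:400][:225,:300]=cv2.resize(a,(300,225)); cv2.imwrite("pics/sg.png",b)
E
```

```text
clock: 13.78
position: [0.6249, 0.01, 0.259]
tool_rot: [3.138, 0.001, 1.996]
force: [-0.5, -0.3, 0.2]
grip_width: 0.0852
finger_force: 0.0
[0.6252 0.01   0.2601] [3.1367e+00 2.0000e-03 1.9957e+00] [ 0.4   0.6  -0.8   1.54  0.45  1.19 -0.05] 13.825
0.6 [199.0, 142.5, 158.5, 141.3] [108. 112. 110.] 279.9 195.8 [ 0.6367 -0.0145  0.004 ]
clock: 14.75
position: [0.4528, -0.3655, 0.2543]
tool_rot: [-3.141, -0.001, 1.996]
force: [1.1, 0.0, 0.5]
grip_width: 0.0856
finger_force: 0.0
clock: 15.62
position: [0.4534, -0.3632, 0.1334]
tool_rot: [-3.138, 0.0, 1.001]
force: [-0.5, -0.4, 0.2]
grip_width: 0.0855
finger_force: 0.0
[ 0.454  -0.3635  0.1344] [-3.1401e+00 -1.0000e-04  1.0040e+00] [ 0.91  0.61 -0.48  1.78  0.37  0.84 -0.31] 15.675
0.88 [73.6, 269.2, 124.2, 108.0] [65. 32. 53.] 122.4 301.1 [ 0.2485 -0.363   0.004 ]
0.67 [194.0, 110.8, 176.9, 170.0] [84. 90. 87.] 283.5 196.2 [ 0.4577 -0.3593  0.004 ]
```

View pics/sg.png

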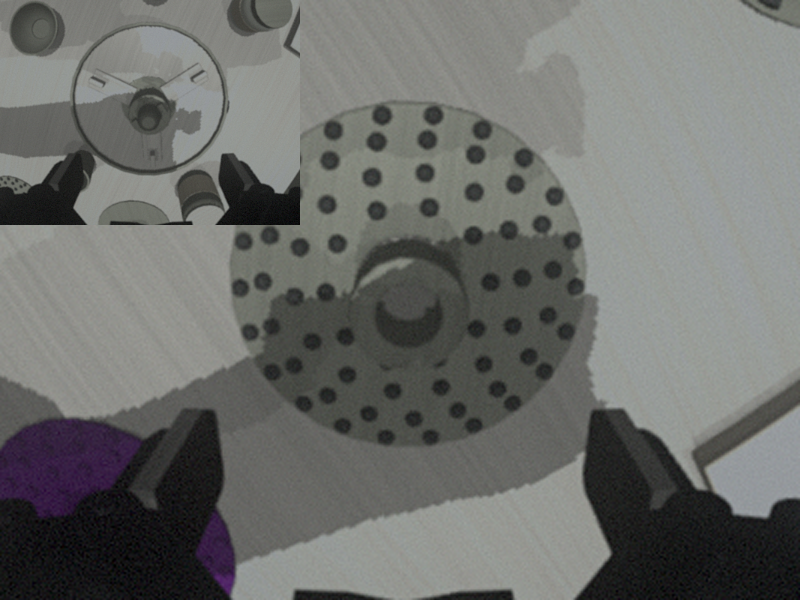

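Run:
```python
import pickle; from h import *
c=pickle.load(open("w_g2.pkl","rb")); p=back(c,284.5,216,.045,True); q=back(c,80+408/2,60+273/2,.004,True); print(p,q)
from scipy.spatial.transform import Rotation as Ro
s=monitor.observe(); R=Ro.from_euler("xyz",s["tool_rot"]).as_matrix()
print((R.T@(p-s["position"])*100).round(2),s["position"])
```

```text
[ 0.45570319 -0.36359131  0.045     ] [ 0.45792596 -0.3597571   0.004     ]
[0.09 0.11 9.01] [ 0.45430663 -0.36374992  0.13507079]
```

```bash
python3 -m handwheel '[{"dx":0.1,"dy":0.11,"dz":4,"wx":0,"wy":0,"wz":0,"claw":100},{"dx":0,"dy":0,"dz":4,"wx":0,"wy":0,"wz":0,"claw":100},{"dx":0,"dy":0,"dz":2.5,"wx":0,"wy":0,"wz":0,"claw":100},{"dx":0,"dy":0,"dz":1.3,"wx":0,"wy":0,"wz":0,"claw":100},{"dx":0,"dy":0,"dz":0,"wx":0,"wy":0,"wz":0,"claw":0},{"dx":0,"dy":0,"dz":0,"wx":0,"wy":0,"wz":0,"claw":0},{"dx":0,"dy":0,"dz":0,"wx":0,"wy":0,"wz":0,"claw":0},{"dx":0,"dy":0,"dz":0,"wx":0,"wy":0,"wz":0,"claw":0}]' 60
```

```text
clock: 16.73
position: [0.4561, -0.3641, 0.0183]
tool_rot: [3.14, 0.0, 0.999]
force: [-2.6, 2.3, 11.6]
grip_width: 0.0441
finger_force: 60.0
```

```bash
python3 -m handwheel '[{"dx":0,"dy":0,"dz":-2,"wx":0,"wy":0,"wz":0,"claw":0},{"dx":0,"dy":0,"dz":-4.5,"wx":0,"wy":0,"wz":0,"claw":0},{"dx":0,"dy":0,"dz":-4.5,"wx":0,"wy":0,"wz":0,"claw":0},{"dx":0,"dy":0,"dz":-4.5,"wx":0,"wy":0,"wz":0,"claw":0},{"dx":0,"dy":0,"dz":-4.2,"wx":0,"wy":0,"wz":0,"claw":0}]'
python3 -m handwheel '[{"dx":5.75,"dy":-0.83,"dz":0,"wx":0,"wy":0,"wz":0,"claw":0},{"dx":5.75,"dy":-0.83,"dz":0,"wx":0,"wy":0,"wz":0,"claw":0},{"dx":5.75,"dy":-0.83,"dz":0,"wx":0,"wy":0,"wz":0,"claw":0},{"dx":5.75,"dy":-0.83,"dz":0,"wx":0,"wy":0,"wz":0,"claw":0},{"dx":5.75,"dy":-0.83,"dz":0,"wx":0,"wy":0,"wz":0,"claw":0},{"dx":5.75,"dy":-0.83,"dz":0,"wx":0,"wy":0,"wz":0,"claw":0},{"dx":5.75,"dy":-0.83,"dz":0,"wx":0,"wy":0,"wz":0,"claw":0},{"dx":0,"dy":0,"dz":0,"wx":0,"wy":0,"wz":0,"claw":0}]'
python3 -m handwheel '[{"dx":0,"dy":0,"dz":0,"wx":0,"wy":0,"wz":0,"claw":0},{"dx":0,"dy":0,"dz":0,"wx":0,"wy":0,"wz":0,"claw":0}]'
```

```text
clock: 17.35
position: [0.4555, -0.3635, 0.217]
tool_rot: [3.14, 0.0, 1.0]
force: [1.0, -0.4, -4.4]
grip_width: 0.0444
finger_force: 62.7
clock: 18.35
position: [0.6249, 0.0121, 0.2154]
tool_rot: [-3.141, -0.003, 1.007]
force: [-0.8, 0.1, -4.3]
grip_width: 0.0441
finger_force: 62.8
clock: 18.6
position: [0.6241, 0.005, 0.2144]
tool_rot: [3.141, 0.0, 0.998]
force: [0.1, -0.1, -3.1]
grip_width: 0.044
finger_force: 62.8
```

```bash
python3 -m handwheel '[{"dx":0.2,"dy":-0.03,"dz":0.8,"wx":0,"wy":0,"wz":0,"claw":0},{"dx":0,"dy":0,"dz":0,"wx":0,"wy":0,"wz":0,"claw":0},{"dx":0,"dy":0,"dz":0,"wx":0,"wy":0,"wz":0,"claw":0}]'
```

```text
clock: 18.98
position: [0.6251, 0.0079, 0.2057]
tool_rot: [-3.141, 0.0, 0.999]
force: [0.7, 0.9, -3.4]
grip_width: 0.0437
finger_force: 62.7
```

```bash
python3 -m handwheel '[{"dx":-0.05,"dy":0.03,"dz":0.4,"wx":0,"wy":0,"wz":0,"claw":0},{"dx":0,"dy":0,"dz":0.3,"wx":0,"wy":0,"wz":0,"claw":0},{"dx":0,"dy":0,"dz":0.2,"wx":0,"wy":0,"wz":0,"claw":0}]'
python3 -m handwheel '[{"dx":0,"dy":0,"dz":0.2,"wx":0,"wy":0,"wz":0,"claw":0},{"dx":0,"dy":0,"dz":0.2,"wx":0,"wy":0,"wz":0,"claw":0}]'
```

```text
clock: 19.35
position: [0.6251, 0.0076, 0.1965]
tool_rot: [-3.141, 0.0, 1.0]
force: [0.4, 0.8, -3.6]
grip_width: 0.0441
finger_force: 62.7
clock: 19.6
position: [0.6252, 0.0076, 0.1927]
tool_rot: [3.142, -0.0, 1.0]
force: [1.1, 0.0, -3.2]
grip_width: 0.0437
finger_force: 62.7
```

```bash
python3 -m handwheel '[{"dx":0,"dy":0,"dz":0.4,"wx":0,"wy":0,"wz":0,"claw":0},{"dx":0,"dy":0,"dz":0.4,"wx":0,"wy":0,"wz":0,"claw":0}]'
python3 -m handwheel '[{"dx":0,"dy":0,"dz":0.2,"wx":0,"wy":0,"wz":0,"claw":0},{"dx":0,"dy":0,"dz":0.1,"wx":0,"wy":0,"wz":0,"claw":0}]'
python3 -m handwheel '[{"dx":0,"dy":0,"dz":0.1,"wx":0,"wy":0,"wz":0,"claw":0}]'
```

```text
clock: 19.85
position: [0.6251, 0.0076, 0.1845]
tool_rot: [-3.142, 0.0, 1.0]
force: [-0.3, -0.4, -4.2]
grip_width: 0.044
finger_force: 62.7
clock: 20.1
position: [0.6251, 0.0076, 0.1817]
tool_rot: [-3.141, 0.0, 1.0]
force: [-0.0, 0.8, -3.6]
grip_width: 0.0445
finger_force: 62.7
clock: 20.23
position: [0.6252, 0.0076, 0.1808]
tool_rot: [3.142, -0.0, 1.0]
force: [-0.4, 0.6, -3.3]
grip_width: 0.044
finger_force: 62.7
```

```bash
python3 -m handwheel '[{"dx":0,"dy":0,"dz":0.1,"wx":0,"wy":0,"wz":0,"claw":0}]'
python3 -m handwheel '[{"dx":0,"dy":0,"dz":0.1,"wx":0,"wy":0,"wz":0,"claw":0}]'
```

```text
clock: 20.35
position: [0.6252, 0.0076, 0.1798]
tool_rot: [3.141, -0.0, 1.0]
force: [-0.3, 0.1, -4.0]
grip_width: 0.0443
finger_force: 62.7
clock: 20.48
position: [0.6252, 0.0076, 0.1788]
tool_rot: [3.142, -0.0, 1.0]
force: [0.5, -0.4, -2.8]
grip_width: 0.044
finger_force: 62.7
```

```bash
python3 -m handwheel '[{"dx":0,"dy":0,"dz":0.15,"wx":0,"wy":0,"wz":0,"claw":0},{"dx":0,"dy":0,"dz":0.1,"wx":0,"wy":0,"wz":0,"claw":0}]'
python3 -m handwheel '[{"dx":0,"dy":0,"dz":0.1,"wx":0,"wy":0,"wz":0,"claw":0},{"dx":0,"dy":0,"dz":0.1,"wx":0,"wy":0,"wz":0,"claw":0}]'
python3 -m handwheel '[{"dx":0,"dy":0,"dz":0.1,"wx":0,"wy":0,"wz":0,"claw":0}]'
```

```text
clock: 20.72
position: [0.6251, 0.0076, 0.1762]
tool_rot: [-3.141, 0.0, 1.0]
force: [1.1, 0.5, -3.4]
grip_width: 0.044
finger_force: 62.8
clock: 20.98
position: [0.6252, 0.0076, 0.1742]
tool_rot: [3.142, -0.0, 1.0]
force: [0.3, 0.2, -3.2]
grip_width: 0.044
finger_force: 62.8
clock: 21.1
position: [0.6252, 0.0076, 0.1734]
tool_rot: [3.141, -0.0, 1.0]
force: [-4.4, -0.6, 11.4]
grip_width: 0.0441
finger_force: 64.1
```

```bash
python3 -m handwheel '[{"dx":0,"dy":0,"dz":-0.05,"wx":0,"wy":0,"wz":0,"claw":0},{"dx":0,"dy":0,"dz":0,"wx":0,"wy":0,"wz":0,"claw":75},{"dx":0,"dy":0,"dz":0,"wx":0,"wy":0,"wz":0,"claw":75},{"dx":0,"dy":0,"dz":0,"wx":0,"wy":0,"wz":0,"claw":75},{"dx":0,"dy":0,"dz":-2,"wx":0,"wy":0,"wz":0,"claw":75},{"dx":0,"dy":0,"dz":-5,"wx":0,"wy":0,"wz":0,"claw":75},{"dx":0,"dy":0,"dz":-5,"wx":0,"wy":0,"wz":0,"claw":75},{"dx":-3,"dy":0,"dz":-2,"wx":0,"wy":0,"wz":0,"claw":75}]'
python3 -m handwheel '[{"dx":-5,"dy":0,"dz":0,"wx":0,"wy":0,"wz":0,"claw":75},{"dx":-5,"dy":0,"dz":0,"wx":0,"wy":0,"wz":0,"claw":75},{"dx":0,"dy":0,"dz":0,"wx":0,"wy":0,"wz":0,"claw":75}]'
python3 - <<'E'
from h import *
c=grab("wrist");d=grab("scene")
o=proj(d,[.625,.0075,.15]).astype(int)
a=cv2.resize(c["frame"],(400,300));b=cv2.resize(d["frame"][o[1]-50:o[1]+50,o[0]-66:o[0]+67],(532,400),interpolation=cv2.INTER_CUBIC)
im=np.zeros((400,800,3),np.uint8); im[:201,532:]=cv2.resize(c["frame"],(268,201)); im[:,:532]=b; cv2.imwrite("pics/fin.png",im)
# expected plate rim outlines (home vs 8mm high), checked against the edge in the scene picture
g=cv2.GaussianBlur(cv2.cvtColor(d["frame"],cv2.COLOR_BGR2GRAY).astype(np.float32),(0,0),.7)
A=np.linspace(0,2*np.pi,360)
def P(r,z): return np.array([proj(d,[.625+r*np.cos(t),.0075+r*np.sin(t),z]) for t in A],np.float32)
for z in np.arange(.149,.175,.002):
    i,o2=P(.078,z),P(.0825,z); f=lambda q:cv2.remap(g,q[:,0],q[:,1],cv2.INTER_LINEAR).ravel()
    print(round(z,3),np.abs(f(i)-f(o2)).mean().round(2))
for n in ["ejector","grater","slicer","bowl","cup","jar","can","oil"]:
    print(n,[(round(m["p"],2),m["rect"]) for m in optics.masks_of(n,"scene")])
E
```

```text
clock: 22.1
position: [0.6099, -0.0156, 0.3181]
tool_rot: [3.138, -0.004, 1.003]
force: [0.1, 0.3, -1.0]
grip_width: 0.0643
finger_force: 0.0
clock: 22.48
position: [0.5535, -0.1054, 0.3155]
tool_rot: [3.14, 0.001, 0.995]
force: [1.1, -0.3, 0.5]
grip_width: 0.0637
finger_force: 0.0
0.149 14.85
0.151 17.88
0.153 20.66
0.155 21.87
0.157 21.81
0.159 20.55
0.161 18.58
0.163 16.32
0.165 14.23
0.167 12.82
0.169 11.94
0.171 11.47
0.173 11.18
ejector []
grater [(0.98, [282.8, 195.3, 48.4, 42.3]), (0.63, [103.8, 244.9, 52.2, 44.1]), (0.5, [299.5, 240.8, 9.8, 5.9])]
slicer [(0.65, [251.9, 305.6, 49.8, 50.9])]
bowl [(0.57, [248.3, 191.1, 21.3, 22.3])]
cup [(0.69, [247.9, 254.0, 20.2, 24.6]), (0.24, [249.4, 191.0, 19.5, 22.5])]
jar [(0.82, [346.7, 197.1, 22.7, 27.3])]
can [(0.93, [310.2, 274.8, 29.4, 34.6]), (0.16, [246.8, 191.4, 22.2, 21.5])]
oil [(0.77, [307.9, 179.7, 14.7, 20.4])]
```

View pics/fin.png

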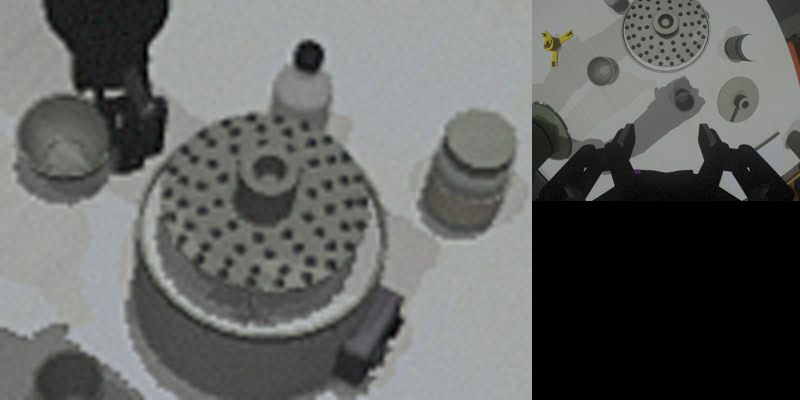

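The grater (hub at 268,185 in the crop) sits level. Its rim fits a height of 0.156 to 0.159 m (plate 0.155 to 0.159 m when home, 8 mm higher if off its lugs). The bystanders are where they were and the arm is clear, so I'm handing in.

```bash
python3 -c "
from workcell import job_done
print(job_done())"
```

```text
the job is handed in; nothing more can be done
None
```

The ejector and the grating disc are both on the spindle, dropped over their lugs, home, level and released at about 22.5 s of the 72 s, with the spare slicing disc and everything else left where they were; the job is handed in, and no verdict came back.

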